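# Press out one white sugar cube into its glass

## Robot

A 7-joint arm with a two-finger parallel gripper is mounted at the origin on the work surface. World frame = base frame: x ahead of the robot, y to its left, z up, the work surface at z = 0. Lengths are in m, angles in rad, forces in N, time in s.
With the tool pointing down it reaches from about 0.35 to 0.9 m from the base axis. Payload 19.9 kg.
Tool frame: the origin (TCP) lies on the centre line of the jaws, within the pads' length; the fingertips stand 22 mm ahead of it and the grasp point (between the pads) lies 3 mm ahead of it; z points along the fingers, y is the direction in which the jaws open and shut (so a half turn about z gives the same grasp; the last joint's range is limited). The gripper opens to 94 mm and grips with 3 to 60 N. Pads are 16 mm wide; open, the fingers measure 119 mm over their backs; the gripper's body (75 mm by 177 mm) begins 78 mm behind the grasp point.
Start: joints at [1.107, 0.417, -0.01, 1.614, 0.005, 1.111, -0.053], TCP at [0.256, -0.57, 0.227] pointing down, gripper open.
Joint ranges: [-2.81, 2.81], [-0.39, 2.02], [-1.27, 1.25], [0.06, 2.57], [-1.19, 4.33], [0.19, 2], [-2.82, 2.82]. Speed limits (rad/s): [1.89, 1.89, 2.39, 2.39, 3.01, 3.01, 3.01].

## Interface

Orientations are given as a rotation vector (axis times angle).
In Python, from plant import bot, vision, spot_in, tip_of gives the robot as it stands.
- The arm moves only by the shell command python3 -m jog 'ROWS'. ROWS is JSON, a list of rows, each a list of 7 numbers: the opening, from 0 (shut) to 1 (fully open), then the shift along the tool's x, y, z in mm, then the turn, a rotation vector about the tool's x, y, z in rad. A call has 1 to 12 rows; each row is the pose to reach, as a shift and turn from the pose commanded when the call began, along the tool's axes at that moment; what a row does not reach only later rows make up. A row lasts 1/10 s, in which the tool goes at most 50 mm and 8.59 degrees, less where a joint would pass 70% of its speed; a pose out of reach is approached as far as the arm can. A call with a gripper value outside its range is refused whole. The fingers move at their own pace and stop on an object; the grip force is fixed at half the most. Time passes only in rows, so rows that repeat a pose let the fingers close. It gives the time, the measured TCP pose, the force and the opening at its end, in the units of the state.
- bot.sense(): the state, without advancing time (a new reading comes with each control period).
- vision.snapshot(name): name is "scene" or "top" or "wrist"; returns the picture (400x640x3 uint8, red, green, blue); there is no depth.
- vision.get_calibration(name): a dict with "mtx" (3x3 intrinsics, pixels), "D" ([k1, k2, p1, p2, k3] as OpenCV has them; the pictures are not rectified), "world_to_cam" (4x4, takes a point from world to camera coordinates); the wrist camera has in their place "tool_from_camera" (4x4, takes a point from camera to tool coordinates, whose origin is the TCP and whose axes are the flange's). Camera axes: x right, y down, z forward; pixel columns grow to the right and rows downward; lengths in m; the calibration is good to about 2 mm. A picture is of the moment at which its call begins: read the wrist's pose just before it. get_calibration takes no time and is no camera call.
- bot.sign_off(): hands the job in, once; it reports no verdict.
Trained networks look in the newest picture that a camera, given by its name, has taken for a name from the list of things; names that differ only in an ending like _2 or _b are one class to them, and where a whole thing is asked for, a point or a joint stands for the part that bears it (a point fixed in the world has none). Each returns a list of dicts, best first, with "p" (0 to 1); they miss things now and then, are a little off and sometimes report something else, mostly with a low value. They report only what shows in the picture. A call takes as long as a camera call. They do not tell look-alikes from the thing itself.
- spot_in(camera, thing): "rect" ([left, top, width, height] in pixels, round what is visible of it).
- tip_of(camera, thing): "pixel" ([column, row] in pixels: a listed point, or the origin of a listed thing).
The state is a dict: "time": time; "joint_positions": joint angles; "qvel": joint speeds; "tau": joint torques, N m; "tcp_pos": TCP position; "tcp_rot": TCP orientation; "force": force on the tool from outside, world axes, zero at the start; "ft_torque": the same for the moment, N m; "grip_width": opening from 0.0 (shut) to 1.0 (fully open).
Only numpy, scipy, OpenCV 4.12 (cv2) and the standard library are available. Lean on these libraries where they do the work, as an engineer would, in place of code of your own. Each camera call takes 0.05 s, during which the arm holds its last target. There are 200 camera calls.

## Task

Drop a sugar cube into the glass under the white dispenser: with the fingertips, gently press the white dispenser's plunger fully down until its cube falls into the glass, then withdraw so that the plunger springs back up. Do not touch the brown dispenser, do not pick up or shift any glass, and leave everything else as it stands.

Things in the scene. Friction and masses are not known exactly. Their poses are not given: they have to be found in the camera images.
- white_dispenser: white plastic push dispenser for white sugar cubes, fixed. Origin: underside of its tray; x axis from column to spout, z up. Tray 150x84x8 mm (x -60 to 90); column 55x70 mm (x -55 to 0), top at z 135, plunger on it at x -27.5; head at z 80 to 123 with spout at x 52. Pressing the plunger draws back a gate under the spout: the one cube drops out from about 12 mm of travel
- brown_dispenser: brown plastic push dispenser for brown cane sugar cubes, fixed. Origin: underside of its tray; x axis from column to spout, z up. Tray 150x84x8 mm (x -60 to 90); column 55x70 mm (x -55 to 0), top at z 135, plunger on it at x -27.5; head at z 80 to 123 with spout at x 52. Pressing the plunger draws back a gate under the spout: the one cube drops out from about 12 mm of travel. Leave alone
- white_plunger_top (a point): centre of the top face of the white dispenser's round plunger cap (36 mm across, cap 8 mm thick, same colour as the dispenser); 161 mm above the slab when up, 145 mm when fully down; moves with it
- white_plunger (a joint): travel of the white dispenser's plunger in m: 0 up (at rest), 0.016 fully down on a rubber stop that gives about 1 mm; a spring pushes back with 2 N at the top and 6 N at the bottom, and returns it when let go
- white_cup: small clear glass cup, rim radius 32 mm, 56 mm high, 90 g, loose, standing on the tray under the spout of the white dispenser; origin at the centre of its underside, z up; its rim is 16 mm below the spout
- white_cube_center (a point): centre of the white sugar cube (15 mm, 10 g) that lies in the spout of the white dispenser at the start, 95 mm above the slab
- brown_plunger_top (a point): centre of the top face of the brown dispenser's round plunger cap (36 mm across, cap 8 mm thick, same colour as the dispenser); 161 mm above the slab when up, 145 mm when fully down; moves with it
- brown_plunger (a joint): travel of the brown dispenser's plunger in m: 0 up (at rest), 0.016 fully down on a rubber stop that gives about 1 mm; a spring pushes back with 2 N at the top and 6 N at the bottom, and returns it when let go
- brown_cup: small clear glass cup, rim radius 32 mm, 56 mm high, 90 g, loose, standing on the tray under the spout of the brown dispenser; origin at the centre of its underside, z up; its rim is 16 mm below the spout
- brown_cube_center (a point): centre of the brown sugar cube (15 mm, 10 g) that lies in the spout of the brown dispenser at the start, 95 mm above the slab
- glass0: spare small clear glass cup, rim radius 32 mm, 56 mm high, on the steel rack (fixed, 110 x 200 mm, 30 mm high, to the robot's left); origin at the centre of its underside; bystander
- glass1: spare small clear glass cup, rim radius 32 mm, 56 mm high, on the steel rack (fixed, 110 x 200 mm, 30 mm high, to the robot's left); origin at the centre of its underside; bystander
- caddy: closed round tin tea caddy, green with a brass lid, 90 mm across, 122 mm high, loose, to the robot's right; origin at the centre of its underside; bystander
- paddle: wooden stirring paddle, 200 mm long along its x axis, up to 30 mm wide, 6 mm thick, lying flat between robot and dispensers; bystander
Not all that is in view belongs to the job. Several things have the shape of the white_dispenser; the one meant has the colours described above.

How it is judged:
On the way:
1. the fingertips press the white plunger down by more than 13 mm of its 16 mm (value of joint white_plunger above 0.013 m and contact force between the fingers and white_dispenser above 1 N), for 0.1 s.
At the end, for the whole second after the job is handed in: White cube in the glass under its spout (centre under 35 mm above its underside, within 30 mm of its axis); that glass upright, still, within 12 mm of its start; white plunger up (within 2 mm); brown plunger up, brown cube, other glasses, caddy, paddle within 10 mm of their starts (horizontal distance between white_cube_center and white_cup below 0.03 m and z of white_cube_center in the frame of white_cup between 0.004 and 0.035 m and angle between white_cup's own z axis and vertical below 0.1 rad and distance of white_cup from where it was at the start of the episode below 0.012 m and linear speed of white_cup below 0.02 m/s and value of joint each of white_plunger, brown_plunger below 0.002 m and distance of each of brown_cube_center, brown_cup, glass0, glass1, caddy, paddle from where it was at the start of the episode below 0.01 m); the robot touches nothing.
It fails at once if the white dispenser is pressed or struck with more than 25 N (contact force between any of the fingers, the arm and white_dispenser above 25 N).
It fails at once if the brown dispenser is touched (more than 1 N) or its plunger pressed by more than 3 mm (contact force between any of the fingers, the arm and brown_dispenser above 1 N or value of joint brown_plunger above 0.003 m).
It fails at once if the glass under the white dispenser is shifted by more than 15 mm or lifted by more than 6 mm (distance of white_cup from where it was at the start of the episode above 0.015 m or height (world z) of white_cup above 0.014 m).
It fails at once if another glass, the caddy or the paddle is shifted or lifted by more than 15 mm (distance of any of brown_cup, glass0, glass1, caddy, paddle from where it was at the start of the episode above 0.015 m).
It also fails if it takes over 26 s, if anything falls off the work surface, if the arm or the gripper's body presses on something with over 40 N, if the wrist force passes 120 N, or if a joint passes its speed limit or range.

## Working session

There is one attempt and no reset: what is moved stays moved. The work goes in short steps, Python scripts to look and compute and a shell command to move; the robot and the scene stay as the last step left them, time stands still between calls to the robot, and variables do not carry over. Pictures are saved under pics/ and viewed, about 8 in all and at most 12, crops included, and the job is handed in when it is done.

```bash
mkdir -p pics; ls; python3 - <<'E'
from plant import bot, vision, spot_in, tip_of
import cv2, numpy as np
print(bot.sense())
for c in ("scene","top"):
    im=vision.snapshot(c); cv2.imwrite(f"pics/{c}0.png",im[:,:,::-1])
    for t in ("white_plunger_top","white_cup","white_dispenser"): print(c,t,tip_of(c,t))
    k=vision.get_calibration(c);print(k)
E
```

```text
pics
{'time': 0.0, 'joint_positions': array([ 1.10649545,  0.41795382, -0.01027991,  1.61416246,  0.00470478,
        1.1106954 , -0.05303158]), 'qvel': array([-0.00049992, -0.00102112, -0.00054983,  0.00077024,  0.0009687 ,
       -0.00153153, -0.00072325]), 'tau': array([-4.48572446e-04, -8.51247811e+01,  6.38767518e-01, -4.25973952e+01,
       -4.88359330e-02,  1.88012654e-02,  1.77119873e-04]), 'tcp_pos': array([ 0.25628294, -0.5696612 ,  0.22684289]), 'tcp_rot': array([-3.07055098e+00, -6.58893512e-01,  5.51893541e-04]), 'force': array([-0.13880274,  0.44088414,  0.2321137 ]), 'ft_torque': array([ 0.04632806,  0.01409426, -0.00633051]), 'grip_width': 1.0012682131491162}
scene white_plunger_top [{'pixel': [311.6, 251.8], 'p': 0.8}, {'pixel': [216.6, 162.6], 'p': 0.53}, {'pixel': [333.7, 188.8], 'p': 0.52}, {'pixel': [131.3, 180.6], 'p': 0.52}, {'pixel': [249.8, 204.1], 'p': 0.5}]
scene white_cup [{'pixel': [272.3, 273.0], 'p': 0.81}]
scene white_dispenser [{'pixel': [319.8, 316.8], 'p': 0.91}, {'pixel': [154.2, 236.7], 'p': 0.68}, {'pixel': [227.8, 217.1], 'p': 0.65}, {'pixel': [
[... 847 characters left out ...]
enser [{'pixel': [329.4, 186.3], 'p': 0.87}, {'pixel': [392.4, 201.3], 'p': 0.77}, {'pixel': [453.7, 295.7], 'p': 0.75}, {'pixel': [385.2, 137.7], 'p': 0.71}, {'pixel': [393.6, 270.6], 'p': 0.63}]
{'mtx': array([[468.2337636 ,   0.        , 321.36397086],
       [  0.        , 468.2337636 , 204.16042209],
       [  0.        ,   0.        ,   1.        ]]), 'D': array([-0.03319655,  0.        ,  0.        ,  0.        ,  0.        ]), 'world_to_cam': array([[-0.02044326, -0.99970011, -0.0134821 ,  0.02525773],
       [-0.98890193,  0.02220358, -0.14690121,  0.51688783],
       [ 0.1471565 ,  0.01032934, -0.98905928,  1.33403317],
       [ 0.        ,  0.        ,  0.        ,  1.        ]])}
```

View pics/scene0.png

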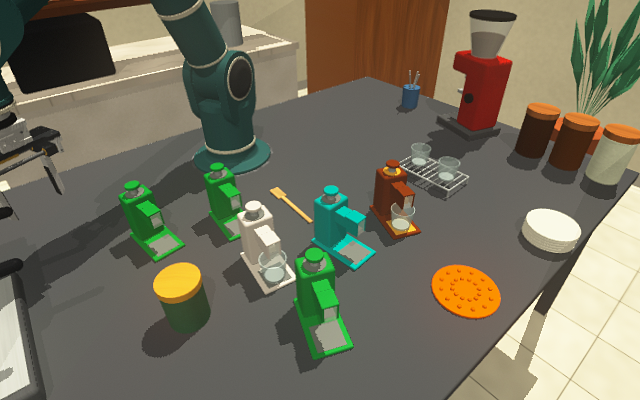

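View pics/top0.png

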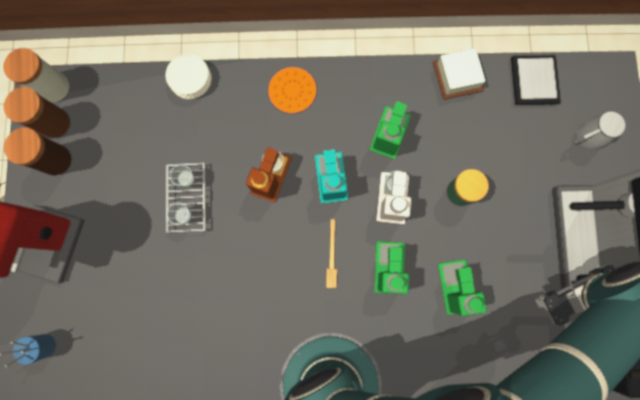

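White dispenser: cap at about (253,208) in scene and (399,204) in top. The green and teal ones are look-alikes, so I use the network detections nearest the white one.

```bash
cat > h.py <<'E'
from plant import bot, vision, spot_in, tip_of
import cv2, numpy as np
from scipy.spatial.transform import Rotation as R
def at_z(k,px,z,T=None):
    T=k["world_to_cam"] if T is None else T
    u=cv2.undistortPoints(np.array([[px]],float),k["mtx"],k["D"])[0,0]
    d=T[:3,:3].T@[u[0],u[1],1]; c=-T[:3,:3].T@T[:3,3]
    return c+d*(z-c[2])/d[2]
def go(target):
    s=bot.sense(); r=R.from_rotvec(s["tcp_rot"])
    print("tcp",s["tcp_pos"],"axes x,y,z\n",r.as_matrix().T.round(3)); print("shift mm",(r.inv().apply(target-s["tcp_pos"])*1000).round(1))
E
python3 - <<'E'
from h import *
S,T=(vision.get_calibration(c) for c in("scene","top"))
print(at_z(S,[249.8,204.1],.161),at_z(S,[253,208],.161)); print(at_z(T,[401.3,202],.161),at_z(T,[399,204],.161))
p=(at_z(S,[249.8,204.1],.161)+at_z(T,[401.3,202],.161))/2
w=vision.get_calibration("wrist"); print(w)
p[2]=.24; go(p)
E
```

```text
[ 0.49155246 -0.1975633   0.161     ] [ 0.5084065  -0.19950295  0.161     ]
[ 0.50009839 -0.20017263  0.161     ] [ 0.49485259 -0.19380677  0.161     ]
{'mtx': array([[278.17323171,   0.        , 319.78819071],
       [  0.        , 278.17323171, 195.93789761],
       [  0.        ,   0.        ,   1.        ]]), 'D': array([-0.01948285,  0.        ,  0.        ,  0.        ,  0.        ]), 'tool_from_camera': array([[-1.02479320e-04, -9.73917272e-01, -2.26903366e-01,
         6.64451360e-02],
       [ 9.99999779e-01, -2.48784047e-04,  6.16190871e-04,
        -3.38697899e-04],
       [-6.56568869e-04, -2.26903252e-01,  9.73917082e-01,
        -1.56769455e-01],
       [ 0.00000000e+00,  0.00000000e+00,  0.00000000e+00,
         1.00000000e+00]])}
tcp [ 0.25641497 -0.56993061  0.22738369] axes x,y,z
 [[ 0.912  0.41  -0.   ]
 [ 0.41  -0.912 -0.   ]
 [-0.     0.    -1.   ]]
shift mm [ 370.6 -240.2  -12.6]
```

```bash
python3 -m jog '[[0,35,-27,-20,0,0,0],[0,70,-54,-33,0,0,0],[0,105,-80,-33,0,0,0],[0,140,-107,-33,0,0,0],[0,175,-133,-33,0,0,0],[0,210,-160,-33,0,0,0],[0,245,-187,-33,0,0,0],[0,280,-213,-33,0,0,0],[0,320,-240,-33,0,0,0],[0,320,-240,-33,0,0,0],[0,320,-240,-33,0,0,0],[0,320,-240,-33,0,0,0]]'; python3 - <<'E'
from h import *
s=bot.sense(); im=vision.snapshot("wrist"); cv2.imwrite("pics/w1.png",im[:,:,::-1])
M=np.eye(4);M[:3,:3]=R.from_rotvec(s["tcp_rot"]).as_matrix();M[:3,3]=s["tcp_pos"]
w=vision.get_calibration("wrist"); Tw=np.linalg.inv(M@w["tool_from_camera"])
for t in tip_of("wrist","white_plunger_top"): print(t,at_z(w,t["pixel"],.161,Tw))
go(np.array([.497,-.198,.24]))
E
```

```text
time: 1.6
tcp_pos: [0.4493, -0.2207, 0.2604]
tcp_rot: [3.072, 0.657, -0.0]
force: [0.2, -0.8, -0.1]
grip_width: 0.022
{'pixel': [225.4, 319.6], 'p': 0.74} [ 0.29133726 -0.18146221  0.161     ]
{'pixel': [309.9, 143.4], 'p': 0.65} [ 0.49633964 -0.18959443  0.161     ]
tcp [ 0.44922106 -0.22086348  0.26040792] axes x,y,z
 [[ 0.913  0.409 -0.   ]
 [ 0.409 -0.913  0.   ]
 [-0.    -0.    -1.   ]]
shift mm [53.  -1.3 20.4]
```

View pics/w1.png

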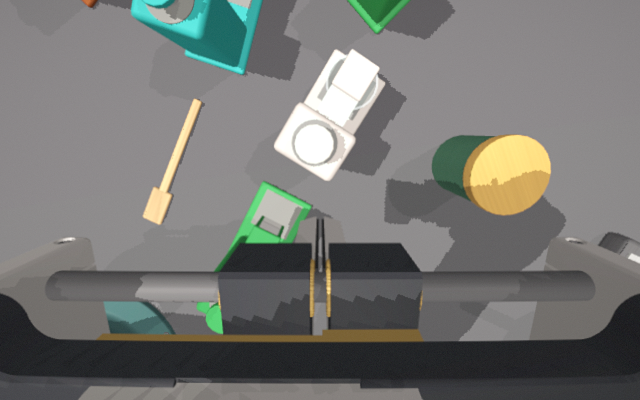

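The wrist picture shows the white cap at about (314,143), roughly 4 px right of the network's point. It's clear of its neighbours. I'll move above it and then come down to just over the cap.

```bash
python3 -m jog '[[0,25,-2,0,0,0,0],[0,55,-5,0,0,0,0],[0,55,-5,25,0,0,0],[0,55,-5,45,0,0,0],[0,55,-5,60,0,0,0],[0,55,-5,66,0,0,0],[0,55,-5,66,0,0,0],[0,55,-5,66,0,0,0]]'; python3 - <<'E'
from h import *
for c in("wrist","scene"):
    im=vision.snapshot(c); im=im[150:310,180:340] if c=="scene" else im[150:350,220:420]
    cv2.imwrite(f"pics/{c}2.png",cv2.resize(im[:,:,::-1],(480,480)))
a,b=(cv2.imread(f"pics/{c}2.png") for c in("wrist","scene")); cv2.imwrite("pics/both2.png",np.hstack([b[:,:400],a[:,:400]]))
print(bot.sense()["force"])
E
```

```text
time: 2.5
tcp_pos: [0.4981, -0.1931, 0.1951]
tcp_rot: [3.072, 0.658, 0.001]
force: [-0.7, -0.1, 0.3]
grip_width: 0.005
[-0.55199568 -0.78396951 -0.35904576]
```

View pics/both2.png

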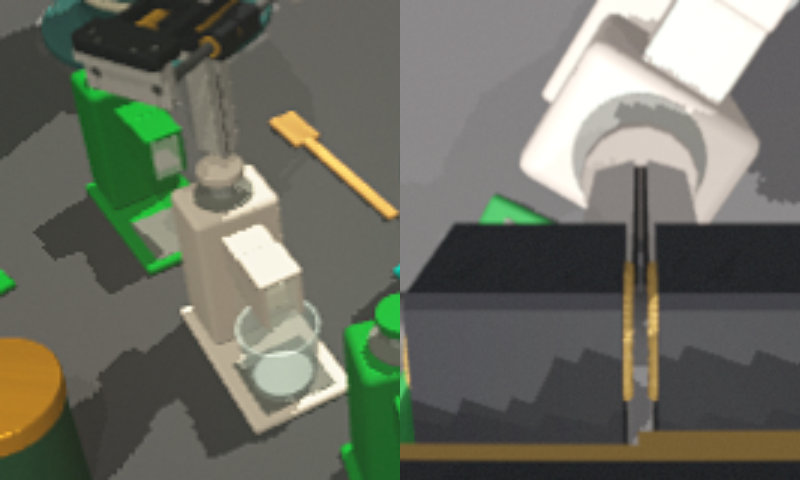

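The fingertips are centred over the white cap in both views, and the gripper clears everything else. Now I press slowly: contact is expected at about +12 mm and full travel at about +28 mm.

```bash
python3 -m jog '[[0,0,0,4,0,0,0],[0,0,0,8,0,0,0],[0,0,0,10,0,0,0],[0,0,0,12,0,0,0],[0,0,0,14,0,0,0],[0,0,0,16,0,0,0],[0,0,0,18,0,0,0],[0,0,0,20,0,0,0],[0,0,0,22,0,0,0],[0,0,0,24,0,0,0],[0,0,0,24,0,0,0]]'
```

```text
time: 3.7
tcp_pos: [0.4978, -0.1926, 0.1702]
tcp_rot: [-3.071, -0.659, 0.0]
force: [-3.1, 1.4, 5.5]
grip_width: 0.008
```

```bash
python3 -m jog '[[0,0,0,1,0,0,0],[0,0,0,2,0,0,0],[0,0,0,3,0,0,0],[0,0,0,3,0,0,0],[0,0,0,3,0,0,0],[0,0,0,3,0,0,0]]'; python3 - <<'E'
from h import *
im=vision.snapshot("scene")[150:310,180:340]; cv2.imwrite("pics/s3.png",cv2.resize(im[:,:,::-1],(560,560))); print(bot.sense()["force"],bot.sense()["tcp_pos"])
E
```

```text
time: 4.3
tcp_pos: [0.4979, -0.1926, 0.1676]
tcp_rot: [-3.072, -0.659, 0.0]
force: [-3.5, 1.7, 5.8]
grip_width: 0.009
[-3.22293353  1.89442724  4.88857482] [ 0.49792396 -0.19261836  0.16754957]
```

View pics/s3.png

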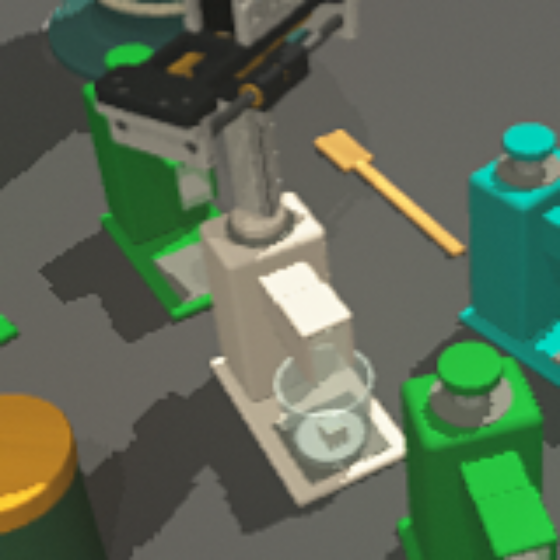

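The cube now lies in the glass, at about (335,430) in the crop. One more millimetre to seat the plunger on its stop, then a straight withdrawal.

```bash
python3 -m jog '[[0,0,0,0.5,0,0,0],[0,0,0,1,0,0,0],[0,0,0,1,0,0,0]]'; python3 -m jog '[[0,0,0,-2,0,0,0],[0,0,0,-6,0,0,0],[0,0,0,-10,0,0,0],[0,0,0,-14,0,0,0],[0,0,0,-20,0,0,0],[0,0,0,-35,0,0,0],[0,0,0,-60,0,0,0],[0,0,0,-90,0,0,0],[0,0,0,-90,0,0,0],[0,0,0,-90,0,0,0]]'; python3 - <<'E'
from h import *
im=vision.snapshot("scene")[130:350,120:450]; cv2.imwrite("pics/s4.png",cv2.resize(im[:,:,::-1],(780,520),interpolation=cv2.INTER_CUBIC)); print(bot.sense()["force"])
E
```

```text
time: 4.65
tcp_pos: [0.498, -0.1926, 0.1671]
tcp_rot: [3.071, 0.659, 0.0]
force: [-7.2, 2.2, 15.6]
grip_width: 0.003
time: 5.65
tcp_pos: [0.4981, -0.1928, 0.2569]
tcp_rot: [3.071, 0.659, 0.002]
force: [0.1, 0.2, -0.2]
grip_width: 0.003
[ 0.59535994 -0.89318899 -1.03505209]
```

View pics/s4.png

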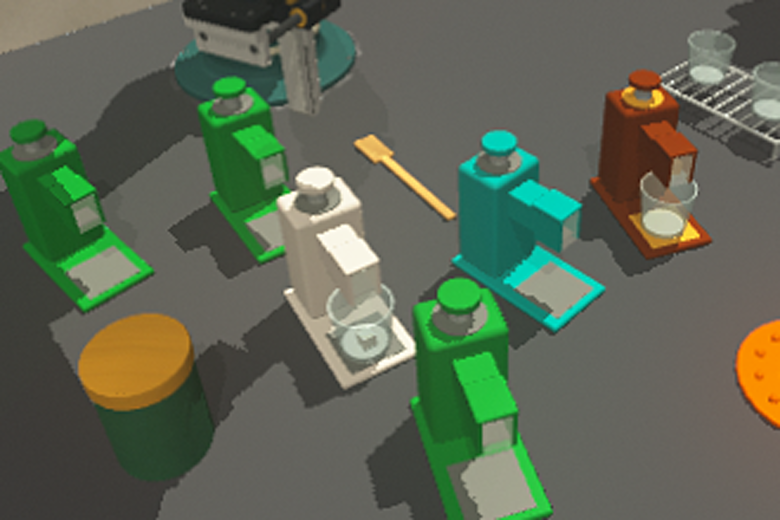

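The plunger is back up at about (315,183). The cube is in the upright glass at about (365,342), nothing else has moved, and the arm is clear. Handing in.

```bash
python3 -c "from plant import bot; bot.sign_off()"
```

```text
the job is handed in; nothing more can be done
```

The white sugar cube is in the glass under the white dispenser. I pressed the white plunger straight down with closed fingertips onto its stop, then withdrew upward, and handed the job in at about 5.7 s of the 26 s allowed.

- **Press:** the wrist read about 16 N vertically (about 17 N in all) on the stop, under the 25 N limit. The plunger's travel was worked out from the tool height and the force, not read directly. It comes to about 16 mm.
- **Last picture:** the cube lies in the upright glass, the plunger has sprung back up, and the brown dispenser, caddy and paddle look undisturbed. The two rack glasses are only partly in that crop, but the arm never went near them. I checked this by eye and did not measure positions.
- **Contact:** with the gripper clear, the wrist force was back to noise (about 1 N).
- **Disagreement:** the camera estimates of the cap position differed by about 1 cm, mostly between the network's and my own readings in the scene and top views. The wrist view settled it, and the tips were well centred on the cap.

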